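Put the slim meat probe on charge

ROBOT

A 6-joint arm with a two-finger parallel gripper is mounted at the origin on a cart in front of the work surface, level with it; the furniture and walls round the work are solid. World frame = base frame: x ahead of the robot, y to its left, z up, the work surface at z = 0. Lengths are in mm, angles in rad, forces in N, time in s.
With the tool pointing down it reaches from about 350 to 775 mm from the base axis. Payload 7.3 kg.
Tool frame: the origin (TCP) lies midway between the tips of the shut fingers; the grasp point (between the pads) lies 19 mm behind it; z points along the fingers, y is the line along which they close (so a half turn about z gives the same grasp; the last joint's range is limited). The gripper opens to 92 mm and grips with 3 to 60 N. Pads are 19 mm wide; open, the fingers measure 130 mm over their backs; the gripper's body (75 mm by 190 mm) begins 47 mm behind the grasp point.
Start: joints at [-1.452, 0.342, 1.524, -0, 1.275, -0.146], TCP at [137.423, -506.715, 226.741] pointing down, gripper open.
Joint ranges: [-2.53, 2.53], [-0.77, 2.02], [0.04, 2.7], [-1, 4.14], [0.28, 2.66], [-3.11, 3.11]. Speed limits (rad/s): [2.57, 2.57, 3.14, 3.14, 3.14, 3.14].

INTERFACE

Orientations are given as [roll, pitch, yaw] about the fixed x, y, z axes, in that order (R = Rz(yaw) Ry(pitch) Rx(roll)).
In Python, from plant import monitor, optics, workorder gives the robot as it stands. The module is installed in compiled form; this text tells all that it offers.
- The arm moves only by the tool servo_tool, never from a script. Its arguments are lists of equal length, an entry for each row: "linear": the shift along the tool's x, y, z as a fraction of full scale, a list of three; "spin": the turn about the tool's z as a fraction of full scale. In form: {"linear": [[dx, dy, dz], ...], "spin": [spin, ...]}. A call has exactly 8 rows; each row shifts and turns the commanded pose from where the row before left it, along the tool's axes as they then stand; what a row does not reach is not made up. Full scale, the value 1, is 200 mm for a shift and 90 degrees for a turn. A row lasts 1/8 s, in which the tool goes at most 62.5 mm and 10.7 degrees, less where a joint would pass 70% of its speed; a pose out of reach is approached as far as the arm can. A call with a number of a shift or a turn outside -1 to 1 is refused whole. A call with a gripper value outside its range is refused whole. "hand" is the opening, from -1 (shut) to 1 (fully open), set as the call begins (left out, the last holds). The fingers move at their own pace and stop on an object; the grip force is fixed at half the most. Time passes only in rows, so rows that do not move let the fingers close, or fill a call up. It gives the time, the measured TCP pose, the force, the opening and the grip force at its end, in the units of the state.
- monitor.get_obs(): the state, without advancing time (a new reading comes with each control period).
- optics.capture(name): name is "scene" or "top" or "wrist"; returns a dict with "frame" (480x640x3 uint8, blue, green, red), "K" (3x3 intrinsics, pixels), "D" ([k1, k2, p1, p2, k3] as OpenCV has them; the pictures are not rectified), "world_to_cam" (4x4, takes a point from world to camera coordinates). Camera axes: x right, y down, z forward; pixel columns grow to the right and rows downward; lengths in mm; the calibration is good to about 2 mm. A picture is of the moment at which its call begins. There is no depth.
- workorder.close_job(): hands the job in; it is judged then, once.
The state is a dict: "time": time; "joint_positions": joint angles; "dq": joint speeds; "tau": joint torques, N m; "tool_pos": TCP position; "tcp_rot": TCP orientation; "contact_force": force on the tool from outside, world axes, zero at the start; "moment": the same for the moment, N m; "grip_width": finger opening in mm; "finger_force": force on a finger pad.
Only numpy, scipy, OpenCV 4.12 (cv2) and the standard library are available. Lean on these libraries where they do the work, as an engineer would, in place of code of your own. Each camera call takes 0.05 s, during which the arm holds its last target. There are 200 camera calls.

TASK

Put the slim meat probe on charge: slide the charging dock's shutter all the way back from the two openings, then lift the probe with the thinner handle out of the wooden stand and push it fully home in the narrower opening, so that its handle sits flush on the dock. After that guide the dock's lever through the zigzag gate from the front slot to the very end of the rear slot and let go of it. Leave the thick probe standing in the stand.

Things in the scene. Friction and masses are not known exactly. Their poses are not given: they have to be found in the camera images.
- dock: Charging dock, fixed: an aluminium box 180 (its x) x 230 (its y) x 95 mm high on a 190 x 240 mm black plinth. Origin: centre of its underside; +x points to its rear (away from the side with display window and studs), +y to its left, z up. Flat top at 95 mm. Left half: two openings, at first hidden by a black shutter between two 6 mm high rails. Right half: the steel lever gate
- shutter (a joint): Slide of the shutter along the dock's +x (rearwards), m: 0 covers both openings, 0.060 is the stop, fully open. It resists with about 1.5 N and stays where it is left
- shutter_tab (a point): Centre of the top of the shutter's upright black tab, which is 12 mm thick (dock x), 50 mm wide (dock y) and stands 22 mm above the shutter plate; its top is 26.5 mm above the dock's top. It can be pinched across its thickness or pushed
- narrow_mouth (a point): Centre of the narrower opening's mouth, level with the dock's top, at (-45, 85) mm in the dock's x, y: the left one of the two openings. A round upright blind hole of 10 mm diameter, 80 mm deep. Axes as the dock's
- wide_mouth (a point): Centre of the wider opening's mouth, 50 mm to the right of the narrower one: 15 mm diameter, 80 mm deep. Not to be used
- lever_knob (a point): Centre of the black lever's barrel-shaped knob: 26 mm diameter, 38 mm tall, vertical, on a 10 mm round stem. The point is 43 mm above the dock's top and always stays at that height. The lever does not tilt: it slides upright in the dock's x and y as the slot allows
- lever_fore (a joint): Travel of the lever along the dock's +x (rearwards), m: about 0 at the front end of the front slot, 0.090 at the very end of the rear slot (the stops are about 1.5 mm beyond). Resists with about 1 N and stays where it is left
- lever_side (a joint): Travel of the lever along the dock's +y (left), m: 0 in the front and rear slots, 0.035 in the middle of the gate. The 13 mm wide slot runs, as (lever_fore, lever_side) in mm: (0, 0) - (30, 0) - (30, 35) - (60, 35) - (60, 0) - (90, 0), with square corners and 1.5 mm of play to each side of the stem
- gate_end (a point): Point on the dock's top at the very end of the rear slot, (45, -80) mm in the dock's x, y: the lever's axis is above it when the lever is at its goal
- stand: Wooden block 70 mm (its x) by 160 mm (its y) by 90 mm high, fixed to the worktop, that holds the two probes upright in two 15 mm holes, 80 mm apart along its y and 82 mm deep. Origin: centre of its underside
- slim_probe: Slim meat probe, upright, 40 to 85 g: black square handle 22 x 22 mm, 60 mm tall, flats across its x and y, over a round steel shaft 8 mm in diameter, 70 mm long, the last 14 mm tapering to a 3 mm point. Origin: on its axis at the shoulder where handle meets shaft; z runs up the handle. It first hangs in either hole of the stand, shoulder on its top, nearly square to the stand
- slim_probe_tip (a point): Lower end of the slim probe's shaft, 70 mm below its shoulder
- thick_probe: The thick meat probe in the stand's other hole: a black square handle 36 x 36 mm and 60 mm tall, over a 13 mm shaft 70 mm long, too thick for the narrower opening. Origin at the shoulder. It stays in the stand
There are look-alikes about, which are no part of the job. What is shaped like the slim_probe but purple is not meant.

How it is judged:
By the outcome, as a careful person would: the job done as asked, in the order asked, and still so for the second after the job is handed in, with the robot touching nothing.
It also fails if it takes over 67 s, if anything falls off the work surface, if the arm or the gripper's body presses on something with over 40 N, if the wrist force passes 120 N, or if a joint passes its speed limit or range.

## Working session

There is one attempt and no reset: what is moved stays moved. The work goes in short steps, Python scripts to look and compute and a tool call to move; the robot and the scene stay as the last step left them, time stands still between calls to the robot, and variables do not carry over. Pictures are saved under pics/ and viewed, at most 10 in all, crops included, and the job is handed in when it is done.

Besides the shell and the picture viewer there is one more tool, called after ">>>" as name([rows], argument=value, ...), one row to a line, values as JSON. servo_tool: Moves the arm, as the interface text tells. Shift numbers are shares of 200 mm and turn numbers shares of 90 degrees, none past 1 either way. Its arguments: {"type":"object","properties":{"linear":{"type":"array","items":{"type":"array","items":{"type":"number","minimum":-1,"maximum":1}}},"spin":{"type":"array","items":{"type":"number","minimum":-1,"maximum":1}},"hand":{"type":"number"}},"required":["linear","spin"]}

```bash
mkdir -p pics; cat > h.py <<'E'
import numpy as np, cv2
from plant import monitor, optics, workorder
def shot(n,f):
    c=optics.capture(n); cv2.imwrite(f'pics/{f}.png',c['frame']); np.savez(f'pics/{f}.npz',K=c['K'],D=np.array(c['D']),T=c['world_to_cam']); return c
def cal(f):
    d=np.load(f'pics/{f}.npz'); return d['K'].astype(float),d['D'].astype(float),d['T'].astype(float)
def ray(f,uv):
    K,D,T=cal(f); p=cv2.undistortPoints(np.array([[uv]],float),K,D)[0,0]
    R,t=T[:3,:3],T[:3,3]; return -R.T@t, R.T@np.array([p[0],p[1],1])
def atz(f,uv,z):
    o,d=ray(f,uv); return o+d*(z-o[2])/d[2]
def tri(*obs):
    A=np.zeros((3,3));b=np.zeros(3)
    for f,uv in obs:
        o,d=ray(f,uv); d=d/np.linalg.norm(d); P=np.eye(3)-np.outer(d,d); A+=P;b+=P@o
    x=np.linalg.solve(A,b); return x
def proj(f,p):
    K,D,T=cal(f); return cv2.projectPoints(np.array(p,float).reshape(-1,1,3),cv2.Rodrigues(T[:3,:3])[0],T[:3,3],K,D)[0].reshape(-1,2)
E
python3 - <<'E'
from h import *
np.set_printoptions(precision=3,suppress=True)
for n in ('scene','top','wrist'):
    c=shot(n,n+'0'); print(n,c['K'].ravel(),-c['world_to_cam'][:3,:3].T@c['world_to_cam'][:3,3])
print(monitor.get_obs())
E
```

```text
scene [515.888   0.    314.63    0.    515.888 240.071   0.      0.      1.   ] [-496.186 -533.988  693.218]
top [617.011   0.    332.157   0.    617.011 235.06    0.      0.      1.   ] [-416.001   -5.322 1410.568]
wrist [399.761   0.    317.053   0.    399.761 239.839   0.      0.      1.   ] [ 204.604 -487.993  383.594]
{'time': 0.15, 'joint_positions': array([-1.452,  0.343,  1.525, -0.   ,  1.275, -0.146]), 'dq': array([ 0.001, -0.002, -0.003,  0.   ,  0.   ,  0.001]), 'tau': array([  0.002, -43.147, -24.435,   0.072,   0.054,  -0.   ]), 'tool_pos': array([ 137.376, -506.397,  226.218]), 'tcp_rot': array([-3.14 , -0.   ,  0.265]), 'contact_force': array([ 0.606, -0.536, -0.32 ]), 'moment': array([-0.038, -0.034, -0.002]), 'finger_force': 0.0, 'grip_width': 91.64389909083427}
```

View pics/scene0.png

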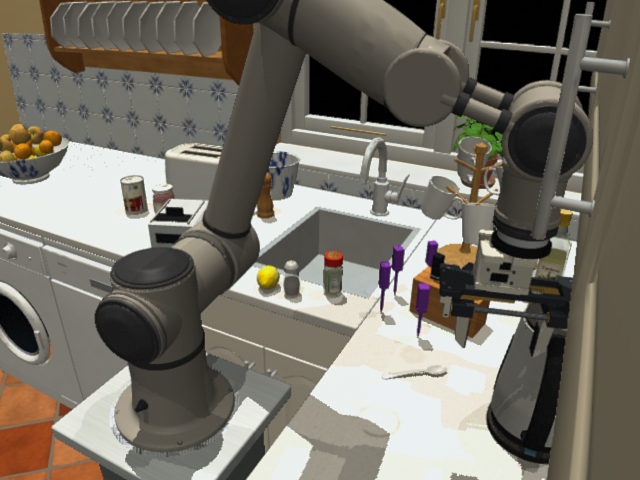

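View pics/top0.png

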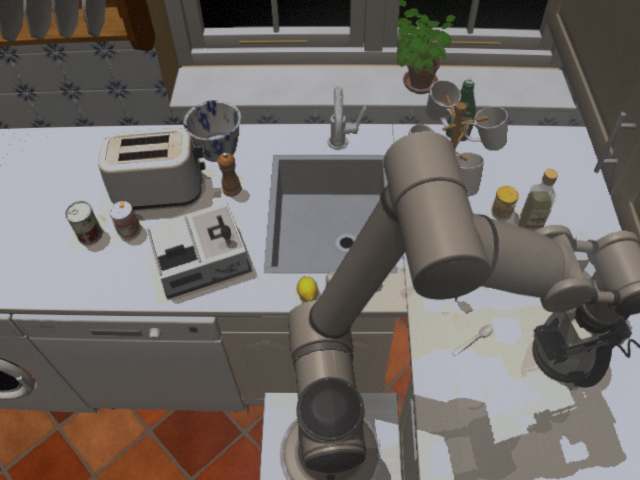

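The scene view shows the dock at about (180,222) and the wooden stand at about (450,290), with a black handle near (437,265) and purple decoys around it. In the top view the dock is at about (198,250), and the arm hides the stand.

View pics/wrist0.png

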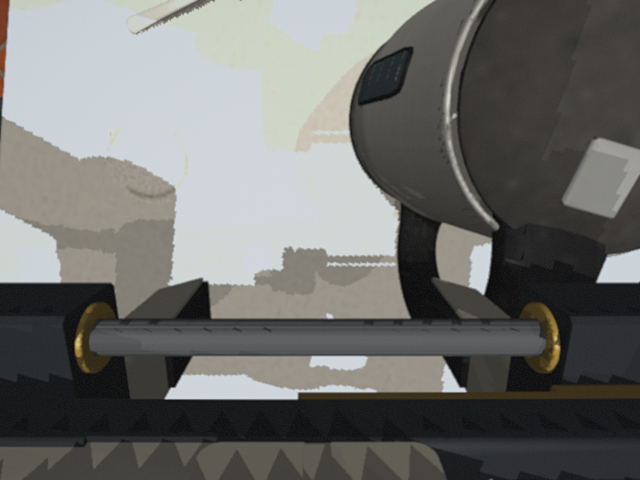

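```bash
python3 - <<'E'
from h import *
a=cv2.imread('pics/top0.png')[195:305,135:260]; b=cv2.imread('pics/scene0.png')[185:255,140:240]
a=cv2.resize(a,(625,550),interpolation=3)
cv2.imwrite('pics/c1.png',a)
print(atz('top0',(198,250),95))
E
```

```text
[500.87451914 348.6568354   95.        ]
```

View pics/c1.png

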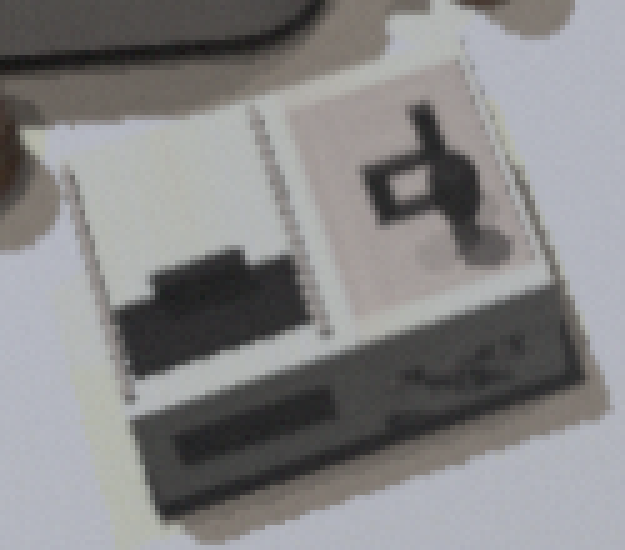

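The wrist view shows only the open fingers, the kettle on the right and the spoon. In the crop, the dock's top corners are front-left (133,415), front-right (555,285) and rear-right (465,45). The shutter tab is near (195,270) and the lever knob near (458,185).

```bash
cat >> h.py <<'E'
from scipy.optimize import least_squares
def d2w(p,P): # dock/stand pose p=(x,y,yaw), points P
    P=np.atleast_2d(np.array(P,float)); c,s=np.cos(p[2]),np.sin(p[2])
    return np.c_[p[0]+c*P[:,0]-s*P[:,1],p[1]+s*P[:,0]+c*P[:,1],P[:,2]]
def fitpose(obs,x0,z=False): # obs: (file,uv,model xyz)
    def r(p): 
        return np.concatenate([(proj(f,d2w(p,m))-uv).ravel() for f,uv,m in obs])
    s=least_squares(r,x0,loss='soft_l1',x_scale=[10,10,.05]); return s.x,r(s.x).reshape(-1,2)
def rows(start,yaw,goal,gyaw,n):
    """tool-frame rows (x,y,z frac; spin frac) for n equal rows world start->goal"""
    d=(np.array(goal)-start)/n; dy=(gyaw-yaw)/n; out=[]
    for i in range(n):
        a=yaw+dy*i; c,s=np.cos(a),np.sin(a)
        out.append([round(v/200,4) for v in (c*d[0]+s*d[1], s*d[0]-c*d[1], -d[2])])
    return out,round(-dy/(np.pi/2),4)
def plan(wps):
    """wps: list of (x,y,z,yaw,nrows), from the present pose"""
    o=monitor.get_obs(); p=np.array(o['tool_pos']); y=o['tcp_rot'][2]
    if abs(abs(o['tcp_rot'][0])-np.pi)>.1: print('tilt!',o['tcp_rot'])
    for w in wps:
        L,s=rows(p,y,w[:3],w[3],w[4]); print('->',w,'spin',s); print(L); p=np.array(w[:3]);y=w[3]
E
python3 - <<'E'
from h import *
np.set_printoptions(precision=3,suppress=True)
g=lambda u,v:(135+u/5-.4,195+v/5-.4)
obs=[('top0',g(133,415),(-90,115,95)),('top0',g(555,285),(-90,-115,95)),('top0',g(465,45),(90,-115,95)),('top0',g(65,140),(90,115,95)),('top0',g(165,520),(-95,120,0)),('top0',g(583,380),(-95,-120,0))]
p,r=fitpose(obs,[500,340,-.3]); print(p,r)
print('tab',d2w(p,[(-45-0,60,121)]),proj('top0',d2w(p,[(-45,-80,95+43),(-25,60,121.5)])))
print('tab w',atz('top0',g(198,262),121.5), 'knob',atz('top0',g(458,170),157))
inv=lambda w:np.array([[np.cos(p[2]),np.sin(p[2])],[-np.sin(p[2]),np.cos(p[2])]])@(w[:2]-p[:2])
print(inv(atz('top0',g(198,258),121.5)),inv(atz('top0',g(458,185),138)))
for n,uv,z in [('standtop',(452,275),90),('blackh',(437,258),150),('purpleh',(432,241),150),('p1',(384,264),130),('p2',(398,248),130),('p3',(423,287),130)]: print(n,atz('scene0',uv,z))
for n,uv,z in [('faucet',(338,92),200),('mill',(226,160),120),('kettle',(570,355),0)]: print(n,atz('top0',uv,z))
c=cv2.imread('pics/scene0.png')[225:345,370:530]; cv2.imwrite('pics/c2.png',cv2.resize(c,(800,600),interpolation=3))
E
```

```text
[540.95  360.702   0.366] [[-1.083 -0.239]
 [ 0.693 -0.683]
 [ 0.625 -2.551]
 [-0.629  2.255]
 [-0.801 -0.112]
 [ 1.363  1.079]]
tab [[477.46  400.627 121.   ]] [[226.54  231.996]
 [173.431 245.615]]
tab w [491.76 405.09 121.5 ] knob [524.256 267.768 157.   ]
[-27.552  58.506] [-43.448 -79.508]
standtop [ 544.604 -359.453   90.   ]
blackh [ 497.327 -329.746  150.   ]
purpleh [ 571.757 -297.594  150.   ]
p1 [ 451.417 -225.332  130.   ]
p2 [ 537.777 -227.997  130.   ]
p3 [ 399.859 -329.474  130.   ]
faucet [997.098 -19.642 200.   ]
mill [798.102 302.293 120.   ]
kettle [ 240.316 -606.755    0.   ]
```

View pics/c2.png

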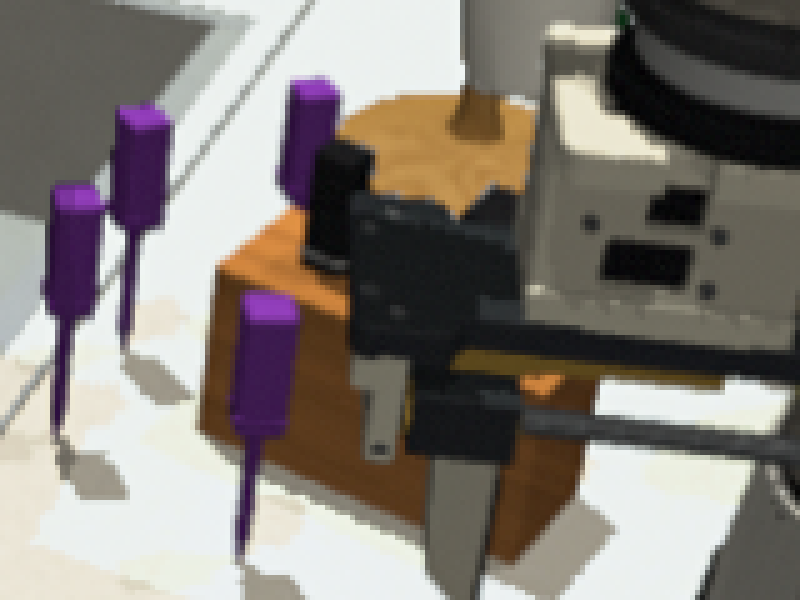

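The crop shows the slim black handle at (340,205), which is the left hole of the stand. Purple decoys surround it, and the gripper hides the thick probe. I'll go to the dock first.

```bash
python3 - <<'E'
from h import *
plan([(350,-430,300,.265,4),(520,-200,300,.265,6),(560,50,300,.265,6),(438,322,275,.366,8)])
E
```

```text
-> (350, -430, 300, 0.265, 4) spin -0.0
[[np.float64(0.2815), np.float64(-0.0226), np.float64(-0.0922)], [np.float64(0.2815), np.float64(-0.0226), np.float64(-0.0922)], [np.float64(0.2815), np.float64(-0.0226), np.float64(-0.0922)], [np.float64(0.2815), np.float64(-0.0226), np.float64(-0.0922)]]
-> (520, -200, 300, 0.265, 6) spin -0.0
[[np.float64(0.1869), np.float64(-0.1479), np.float64(-0.0)], [np.float64(0.1869), np.float64(-0.1479), np.float64(-0.0)], [np.float64(0.1869), np.float64(-0.1479), np.float64(-0.0)], [np.float64(0.1869), np.float64(-0.1479), np.float64(-0.0)], [np.float64(0.1869), np.float64(-0.1479), np.float64(-0.0)], [np.float64(0.1869), np.float64(-0.1479), np.float64(-0.0)]]
-> (560, 50, 300, 0.265, 6) spin -0.0
[[np.float64(0.0867), np.float64(-0.1923), np.float64(-0.0)], [np.float64(0.0867), np.float64(-0.1923), np.float64(-0.0)], [np.float64(0.0867), np.float64(-0.1923), np.float64(-0.0)], [np.float64(0.0867), np.float64(-0.1923), np.float64(-0.0)], [np.float64(0.0867), np.float64(-0.1923), np.float64(-0.0)], [np.float64(0.0867), np.float64(-0.1923), np.float64(-0.0)]]
-> (438, 322, 275, 0.366, 8) spin -0.008
[[np.float64(-0.0291), np.float64(-0.184), np.float64(0.0156)], [np.float64(-0.0267), np.float64(-0.1844), np.float64(0.0156)], [np.float64(-0.0244), np.float64(-0.1847), np.float64(0.0156)], [np.float64(-0.0221), np.float64(-0.185), np.float64(0.0156)], [np.float64(-0.0197), np.float64(-0.1853), np.float64(0.0156)], [np.float64(-0.0174), np.float64(-0.1855), np.float64(0.0156)], [np.float64(-0.0151), np.float64(-0.1857), np.float64(0.0156)], [np.float64(-0.0127), np.float64(-0.1859), np.float64(0.0156)]]
```

>>> servo_tool([
  [0.28, -0.022, -0.092],
  [0.28, -0.022, -0.092],
  [0.28, -0.022, -0.092],
  [0.28, -0.022, -0.092],
  [0.187, -0.148, 0],
  [0.187, -0.148, 0],
  [0.187, -0.148, 0],
  [0.187, -0.148, 0],
], spin=[0, 0, 0, 0, 0, 0, 0, 0], hand=-1)

```text
time: 1.15
tool_pos: [463.1, -276.2, 300.0]
tcp_rot: [-3.141, 0.0, 0.265]
contact_force: [0.5, -0.6, -0.1]
grip_width: 16.4
finger_force: 0.0
```

>>> servo_tool([
  [0.187, -0.148, 0],
  [0.187, -0.148, 0],
  [0.087, -0.192, 0],
  [0.087, -0.192, 0],
  [0.087, -0.192, 0],
  [0.087, -0.192, 0],
  [0.087, -0.192, 0],
  [0.087, -0.192, 0],
], spin=[0, 0, 0, 0, 0, 0, 0, 0])

```text
time: 2.15
tool_pos: [559.5, 50.1, 300.0]
tcp_rot: [-3.142, 0.001, 0.265]
contact_force: [0.7, 0.9, -0.2]
grip_width: 0.8
finger_force: 0.0
```

>>> servo_tool([
  [-0.029, -0.184, 0.016],
  [-0.027, -0.184, 0.016],
  [-0.024, -0.185, 0.016],
  [-0.022, -0.185, 0.016],
  [-0.02, -0.185, 0.016],
  [-0.017, -0.186, 0.016],
  [-0.015, -0.186, 0.016],
  [-0.013, -0.186, 0.016],
], spin=[-0.008, -0.008, -0.008, -0.008, -0.008, -0.008, -0.008, -0.008])

```text
time: 3.15
tool_pos: [437.0, 321.9, 274.3]
tcp_rot: [3.141, 0.001, 0.366]
contact_force: [0.7, 0.4, 0.2]
grip_width: 0.5
finger_force: 0.0
```

```bash
python3 - <<'E'
from h import *
shot('wrist','w1'); shot('top','t1'); shot('scene','s1')
o=monitor.get_obs(); print(o['time'],o['tool_pos'],o['tcp_rot'],o['grip_width'])
# combined stand views
a=cv2.imread('pics/s1.png')[225:345,370:530]; a=cv2.resize(a,(533,400),interpolation=3)
b=cv2.imread('pics/t1.png')[215:335,430:560]
b=cv2.resize(b,(433,400),interpolation=3)
cv2.imwrite('pics/c3.png',cv2.resize(b,(650,600))); cv2.imwrite('pics/c4.png',cv2.resize(cv2.imread('pics/s1.png')[225:345,370:530],(800,600),interpolation=3))
E
```

```text
3.3 [436.69630057 321.95332272 274.151213  ] [3.14135293e+00 1.17880800e-03 3.68187224e-01] 0.5298400548894018
```

View pics/w1.png

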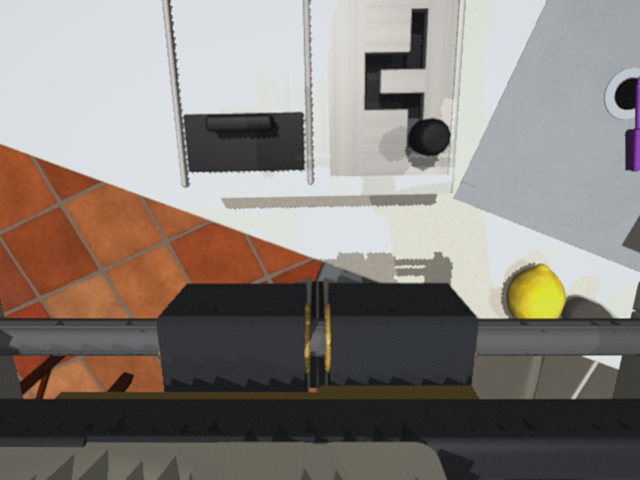

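The wrist view shows the shutter at (185–305, 112–170) with its tab at (240,123), rail front ends at (185,186) and (310,183), and the knob at (430,137). The gate slot corners are near (365,53) and (365,108), and its rear end is near (420,10). I'll enlarge this together with both views of the stand.

```bash
python3 - <<'E'
from h import *
W=cv2.imread('pics/w1.png')[0:205,165:475]; W=cv2.resize(W,(465,308),interpolation=3)
W=cv2.resize(cv2.imread('pics/w1.png')[0:200,325:465],(420,600),interpolation=3)
b=cv2.resize(cv2.imread('pics/t1.png')[210:310,440:566],(378,300),interpolation=3)
a=cv2.resize(cv2.imread('pics/s1.png')[230:330,400:526],(378,300),interpolation=3)
cv2.imwrite('pics/c5.png',np.hstack([W,np.vstack([b,a])]))
E
```

```text
(no output)
```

View pics/c5.png

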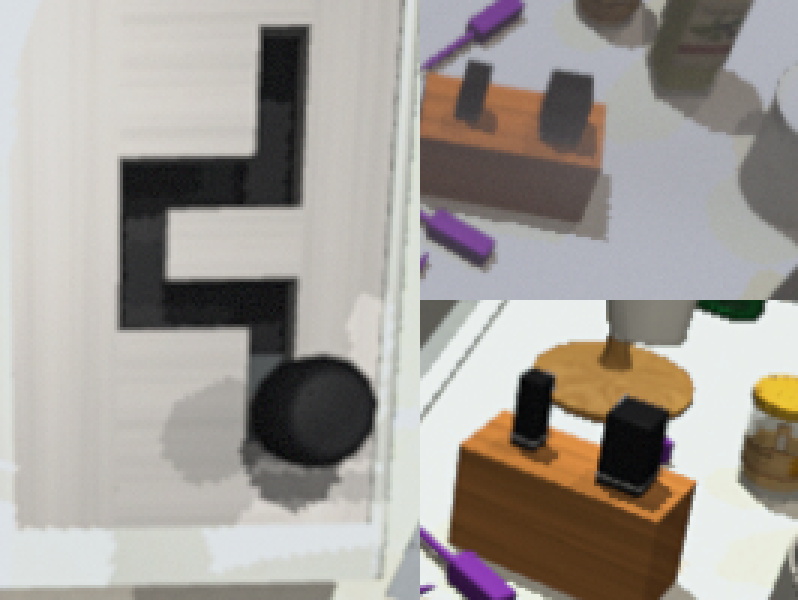

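The enlarged left part gives ten slot corners: (120,328), (120,158), (258,158), (262,27), (308,27), (300,205), (166,207), (166,280), (295,280) and (248,328). On the right, the slim black handle stands in the left hole and the thick one in the right hole. The purple decoys have toppled onto the counter by themselves.

```bash
python3 - <<'E'
from h import *
np.set_printoptions(precision=2,suppress=True)
K,D,T=cal('w1'); print(D, T[2,:3], -T[:3,:3].T@T[:3,3])
g=lambda u,v:(325+u/3-.33,v/3-.33)
px=[(120,328),(120,158),(258,158),(262,27),(308,27),(300,205),(166,207),(166,280),(295,280),(248,328)]
m=[(-21.5,-38.5),(21.5,-38.5),(21.5,-73.5),(53,-73.5),(53,-86.5),(8.5,-86.5),(8.5,-51.5),(-8.5,-51.5),(-8.5,-86.5),(-21.5,-73.5)]
obs=[('w1',g(*p),(*q,95)) for p,q in zip(px,m)]
p,r=fitpose(obs,[541,361,.366]); print(p); print(r)
def rz(q): return np.concatenate([(proj('w1',d2w(q[:3],(*mm[:2],q[3])))-uv).ravel() for f,uv,mm in obs])
s=least_squares(rz,[541,361,.366,95],x_scale=[10,10,.05,10]); print('zfree',s.x,s.cost)
gt=lambda u,v:(135+u/5-.4,195+v/5-.4)
o2=[('top0',gt(133,415),(-90,115,95)),('top0',gt(555,285),(-90,-115,95)),('top0',gt(165,520),(-95,120,0)),('top0',gt(583,380),(-95,-120,0))]
p2,r2=fitpose(o2,[541,361,.366]);print('top',p2,r2.ravel())
P=s.x[:3]
for nm,w in [('FR',(-90,-115,95)),('knobtop',(-45,-80,157)),('FL',(-90,115,95)),('tabtop',(-27,60,121.5))]: print(nm,proj('w1',d2w(p,w)),proj('top0',d2w(p,w)))
# tab height/x by two views
print('tab tri',tri(('w1',(240,123)),('top0',gt(196,264))),'knob top tri',tri(('w1',(435,137)),('top0',gt(455,160))))
# stand
gt=lambda u,v:(440+(u-420)/3-.33,210+v/3-.33); gs=lambda u,v:(400+(u-420)/3-.33,230+(v-300)/3-.33)
for nm,a,b in [('slim top',(480,67),(536,376)),('slim base',(476,120),(529,442)),('thick top',(570,78),(637,408)),('thick base',(568,137),(626,484)),('stand R-near top',(598,167),(660,520))]:
    print(nm,tri(('t1',gt(*a)),('s1',gs(*b))))
for u,z in [((470,62),150),((491,66),150)]: print(atz('t1',gt(*u),z))
for u in [(425,78),(606,105),(598,167)]: print('standtop c',atz('t1',gt(*u),90))
for u in [(505,411),(460,447),(694,482),(658,522)]: print('standtop s',atz('s1',gs(*u),90))
E
```

```text
[-0.01  0.    0.    0.    0.  ] [-0.25 -0.09 -0.97] [502.03 347.22 431.7 ]
[536.44 362.4    0.37]
[[-1.5   1.23]
 [-0.24 -0.25]
 [-1.09 -0.54]
 [-0.26 -2.11]
 [ 1.62 -2.21]
 [ 0.63  1.7 ]
 [ 0.63  1.31]
 [-0.09 -0.04]
 [ 0.96 -0.31]
 [-0.56  0.94]]
zfree [538.26 361.24   0.37  85.92] 6.010144974889178
top [541.03 362.02   0.38] [-0.92  0.11  0.5  -1.38 -0.61  0.24  1.19  0.37]
FR [[451.59 194.48]] [[245.64 252.05]]
knobtop [[434.73 142.01]] [[224.72 228.79]]
FL [[180.37 196.31]] [[159.47 279.03]]
tabtop [[234.34 117.17]] [[172.79 247.73]]
tab tri [487.04 403.33 126.49] knob top tri [527.85 271.25 158.45]
slim top [ 519.39 -328.3   147.01]
slim base [ 498.44 -331.93  100.92]
thick top [ 508.87 -405.33  145.77]
thick base [ 481.09 -409.88   98.01]
stand R-near top [ 458.97 -437.62   87.47]
[ 523.49 -320.64  150.  ]
[ 519.23 -338.25  150.  ]
standtop c [ 550.51 -293.16   90.  ]
standtop c [ 520.8  -451.83   90.  ]
standtop c [ 455.24 -434.19   90.  ]
standtop s [ 555.72 -299.55   90.  ]
standtop s [ 486.97 -284.65   90.  ]
standtop s [ 520.14 -452.4    90.  ]
standtop s [ 455.17 -439.18   90.  ]
```

```bash
cat >> h.py <<'E'
np.set_printoptions(precision=3,suppress=True)
def rows(start,yaw,goal,gyaw,n):
    d=(np.array(goal)-start)/n; dy=(gyaw-yaw)/n; out=[]
    for i in range(n):
        a=yaw+dy*i; c,s=np.cos(a),np.sin(a)
        out.append([round(float(v)/200,4) for v in (c*d[0]+s*d[1], s*d[0]-c*d[1], -d[2])])
    return (out if abs(dy)>1e-3 else [out[0]]),round(-dy/(np.pi/2),4)
DOCK=np.array([537.8,361.8,.37])
def dk(x,y,z): return tuple(d2w(DOCK,(x,y,z))[0].round(1))
def indock(w):
    c,s=np.cos(DOCK[2]),np.sin(DOCK[2]); d=np.array(w)[:2]-DOCK[:2]; return np.array([c*d[0]+s*d[1],-s*d[0]+c*d[1]])
E
python3 - <<'E'
from h import *
print(indock(atz('w1',(240,122.5),121.5)),indock(atz('w1',(435,137),157)), 'rail ends',indock(atz('w1',(185,186),101)),indock(atz('w1',(310,183),101)))
plan([(*dk(-62,57,150),.37,4),(*dk(-62,57,108),.37,2),(*dk(-46,57,108),.37,2)])
E
```

```text
[-32.037  56.974] [-42.591 -79.011] rail ends [-81.847 109.092] [-79.834   5.575]
-> (np.float64(459.4), np.float64(392.5), np.float64(150.0), 0.37, 4) spin -0.0003
[[0.0582, -0.0721, 0.1552]]
-> (np.float64(459.4), np.float64(392.5), np.float64(108.0), 0.37, 2) spin -0.0
[[0.0, 0.0, 0.105]]
-> (np.float64(474.3), np.float64(398.3), np.float64(108.0), 0.37, 2) spin -0.0
[[0.04, -0.0, -0.0]]
```

>>> servo_tool([
  [0.058, -0.072, 0.155],
  [0.058, -0.072, 0.155],
  [0.058, -0.072, 0.155],
  [0.058, -0.072, 0.155],
  [0, 0, 0.105],
  [0, 0, 0.105],
  [0.03, 0, 0],
  [0.03, 0, 0],
], spin=[0, 0, 0, 0, 0, 0, 0, 0])

```text
time: 4.3
tool_pos: [473.0, 395.4, 109.6]
tcp_rot: [-3.142, -0.001, 0.364]
contact_force: [-2.6, -1.2, -0.5]
grip_width: 0.9
finger_force: 1.2
```

>>> servo_tool([
  [0.055, 0, 0],
  [0.055, 0, 0],
  [0.055, 0, 0],
  [0.055, 0, 0],
  [0.05, 0, 0],
  [0.03, 0, 0],
  [0.015, 0, 0],
  [0, 0, 0],
], spin=[0, 0, 0, 0, 0, 0, 0, 0])

```text
time: 5.3
tool_pos: [528.5, 417.5, 108.4]
tcp_rot: [3.141, 0.005, 0.366]
contact_force: [-7.9, -3.0, 4.6]
grip_width: 0.5
finger_force: 4.5
```

```bash
python3 - <<'E'
from h import *
o=monitor.get_obs(); print(o['time'],indock(o['tool_pos']),o['tool_pos'],o['contact_force'])
E
```

```text
5.3 [11.497 55.257] [528.537 417.475 108.442] [-7.926 -2.965  4.611]
```

>>> servo_tool([
  [0.01, 0, 0],
  [0.01, 0, 0],
  [0, 0, 0],
  [0, 0, 0],
  [-0.03, 0, 0],
  [-0.05, 0, 0],
  [-0.05, 0, -0.1],
  [0, 0, -0.2],
], spin=[0, 0, 0, 0, 0, 0, 0, 0])

```text
time: 6.3
tool_pos: [508.6, 409.5, 168.9]
tcp_rot: [3.141, 0.003, 0.365]
contact_force: [0.6, 0.7, 1.0]
grip_width: 0.6
finger_force: 0.0
```

```bash
python3 - <<'E'
from h import *
o=monitor.get_obs(); print(o['time'],indock(o['tool_pos']),o['tool_pos'],o['contact_force'])
shot('wrist','w2')
W=cv2.imread('pics/w2.png')
cv2.imwrite('pics/w2v.png',W)
# bright/dark clue along predicted hole
for m in [(-45,85,95),(-45,35,95),(28,57,121.5)]: print(proj('w2',[dk(*m)]))
E
```

```text
6.3 [-9.937 55.016] [508.641 409.499 168.944] [0.578 0.702 1.021]
[[270.332 304.356]]
[[349.98  303.999]]
[[313.823 195.149]]
```

```bash
python3 - <<'E'
from h import *
plan([(440,320,280,.37,4)])
E
```

```text
-> (440, 320, 280, 0.37, 4) spin -0.0007
[[-0.1244, 0.0747, -0.129], [-0.1245, 0.0746, -0.129], [-0.1246, 0.0744, -0.129], [-0.1247, 0.0743, -0.129]]
```

>>> servo_tool([
  [-0.124, 0.074, -0.129],
  [-0.124, 0.074, -0.129],
  [-0.124, 0.074, -0.129],
  [-0.124, 0.074, -0.129],
  [0, 0, 0],
  [0, 0, 0],
  [0, 0, 0],
  [0, 0, 0],
], spin=[0, 0, 0, 0, 0, 0, 0, 0], hand=-0.1)

```text
time: 7.35
tool_pos: [438.5, 319.7, 270.9]
tcp_rot: [3.141, 0.002, 0.366]
contact_force: [-0.8, -0.1, -0.9]
grip_width: 41.3
finger_force: 0.0
```

```bash
python3 - <<'E'
from h import *
shot('wrist','w3')
g=cv2.cvtColor(cv2.imread('pics/w3.png'),cv2.COLOR_BGR2GRAY)
b=(g<70).astype(np.uint8); n,l,st,c=cv2.connectedComponentsWithStats(b)
for i in range(1,n):
    if st[i,4]>40 and st[i,1]<240 and st[i,0]>120 and st[i,0]<460: print(st[i],c[i],indock(atz('w3',c[i],95)),indock(atz('w3',c[i],121.5)))
cv2.imwrite('pics/c6.png',cv2.resize(cv2.imread('pics/w3.png')[0:220,150:470],(800,550),interpolation=3))
E
```

```text
[ 363    8   85  149 4264] [404.717  90.831] [ -7.76  -71.979] [-10.151 -66.511]
[ 171   27  128   69 7135] [228.774  62.639] [13.368 64.929] [ 9.297 59.509]
[263 134  14  16 140] [268.357 142.129] [-46.492  36.49 ] [-45.803  33.332]
[204 139  10  10  74] [208.757 143.378] [-47.236  84.914] [-46.488  77.904]
```

View pics/c6.png

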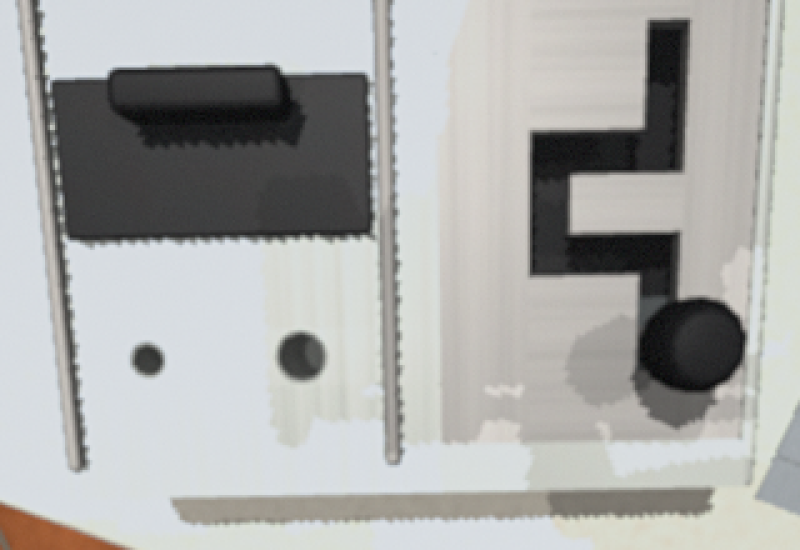

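The crop shows both openings clear, the narrow one at (147,359) and the wide one at (302,356). The shutter's front edge is now at row 237, and the knob is at (692,344).

```bash
sed -i 's/^DOCK=.*/DOCK=np.array([536.3,361.3,.37])/' h.py; python3 - <<'E'
from h import *
g1=cv2.imread('pics/w1.png')[:,:,1].astype(float); g3=cv2.imread('pics/w3.png')[:,:,1].astype(float)
def edge(g,u,a,b): 
    c=g[a:b,u-3:u+4].mean(1); return a+np.argmax(np.diff(c))+.5
e1=[(u,edge(g1,u,145,182)) for u in (230,245,260)]; e3=[(u,edge(g3,u,80,115)) for u in (210,225,240)]
print(e1,e3)
a=[indock(atz('w1',e,99.5)) for e in e1]; b=[indock(atz('w3',e,99.5)) for e in e3]; print(a,b)
for z,uv in [(0,0)]: pass
# stand pose from corners
gt=lambda u,v:(440+(u-420)/3-.33,210+v/3-.33); gs=lambda u,v:(400+(u-420)/3-.33,230+(v-300)/3-.33)
obs=[('t1',gt(606,105),(35,-80,90)),('t1',gt(598,167),(-35,-80,90)),('s1',gs(505,411),(35,80,90)),('s1',gs(460,447),(-35,80,90)),('s1',gs(694,482),(35,-80,90)),('s1',gs(658,522),(-35,-80,90))]
p,r=fitpose(obs,[505,-370,.2]); print(p,r.ravel()); S=p
for y,h in [(40,11),(-40,18)]:
    print(d2w(p,(0,y,150)),'t1',proj('t1',d2w(p,[(0,y,150),(0,y,90)])),'s1',proj('s1',d2w(p,[(0,y,150),(0,y,90)])))
print('read slim t1 top,base',gt(480,64),gt(474,121),'s1',gs(536,374),gs(529,443))
E
```

```text
[(230, np.float64(170.5)), (245, np.float64(170.5)), (260, np.float64(170.5))] [(210, np.float64(95.5)), (225, np.float64(94.5)), (240, np.float64(94.5))]
[array([-67.886,  71.274]), array([-67.944,  58.923]), array([-68.   ,  46.575])] [array([-9.324, 79.982]), array([-8.656, 68.268]), array([-8.72 , 56.612])]
[ 505.679 -367.986   -0.222] [ 0.618 -0.429  1.637  0.423 -0.572 -0.515 -0.731 -0.713  0.78  -0.299
 -0.537  0.195]
[[ 514.493 -328.969  150.   ]] t1 [[459.978 233.161]
 [456.228 246.701]] s1 [[438.723 254.572]
 [435.495 277.83 ]]
[[ 496.864 -407.002  150.   ]] t1 [[491.06  238.719]
 [486.38  252.139]] s1 [[472.306 266.431]
 [468.111 290.255]]
read slim t1 top,base (459.67, 231.00333333333333) (457.67, 250.00333333333333) s1 (438.3366666666667, 254.33666666666664) (436.00333333333333, 277.3366666666667)
```

The shutter moved 59–60 mm and was pressed against its stop, so it is fully open. Next, over to the stand.

```bash
python3 - <<'E'
from h import *
plan([(560,50,290,.17,6),(545,-140,285,0,5),(456,-316,275,-.222,5)])
E
```

```text
-> (560, 50, 290, 0.17, 6) spin 0.0207
[[0.0143, 0.2461, -0.0158], [0.0223, 0.2455, -0.0158], [0.0303, 0.2446, -0.0158], [0.0382, 0.2435, -0.0158], [0.0461, 0.2421, -0.0158], [0.054, 0.2405, -0.0158]]
-> (545, -140, 285, 0, 5) spin 0.0216
[[-0.0469, 0.1847, 0.005], [-0.0406, 0.1862, 0.005], [-0.0343, 0.1875, 0.005], [-0.0279, 0.1885, 0.005], [-0.0215, 0.1894, 0.005]]
-> (456, -316, 275, -0.222, 5) spin 0.0283
[[-0.089, 0.176, 0.01], [-0.0811, 0.1798, 0.01], [-0.073, 0.1832, 0.01], [-0.0648, 0.1863, 0.01], [-0.0565, 0.189, 0.01]]
```

>>> servo_tool([
  [0.014, 0.246, -0.016],
  [0.022, 0.2455, -0.016],
  [0.03, 0.2445, -0.016],
  [0.038, 0.2435, -0.016],
  [0.046, 0.242, -0.016],
  [0.054, 0.2405, -0.016],
  [-0.047, 0.185, 0.005],
  [-0.041, 0.186, 0.005],
], spin=[0.021, 0.021, 0.021, 0.021, 0.021, 0.021, 0.022, 0.022])

```text
time: 8.4
tool_pos: [553.3, -27.7, 288.4]
tcp_rot: [-3.141, 0.001, 0.097]
contact_force: [-0.2, 0.2, -0.7]
grip_width: 41.2
finger_force: 0.0
```

>>> servo_tool([
  [-0.034, 0.1875, 0.005],
  [-0.028, 0.1885, 0.005],
  [-0.0215, 0.1895, 0.005],
  [-0.089, 0.176, 0.01],
  [-0.081, 0.18, 0.01],
  [-0.073, 0.183, 0.01],
  [-0.065, 0.186, 0.01],
  [-0.056, 0.189, 0.01],
], spin=[0.022, 0.022, 0.022, 0.028, 0.028, 0.028, 0.028, 0.028])

```text
time: 9.4
tool_pos: [453.4, -317.0, 275.6]
tcp_rot: [-3.141, 0.001, -0.227]
contact_force: [0.2, 0.3, -0.5]
grip_width: 41.3
finger_force: 0.0
```

```bash
python3 - <<'E'
from h import *
shot('wrist','w4')
c=cv2.imread('pics/w4.png'); cv2.imwrite('pics/w4v.png',cv2.resize(c[0:300,160:560],(800,600),interpolation=3))
o=monitor.get_obs(); print(o['time'],o['tool_pos'],o['tcp_rot'])
S=[505.7,-368,-.222]
print(proj('w4',d2w(S,[(0,40,150),(0,40,90),(0,-40,150)])))
E
```

```text
9.45 [ 451.305 -320.964  275.127] [ 3.139  0.002 -0.231]
[[314.451 142.399]
 [314.955 140.44 ]
 [430.656 141.916]]
```

View pics/w4v.png

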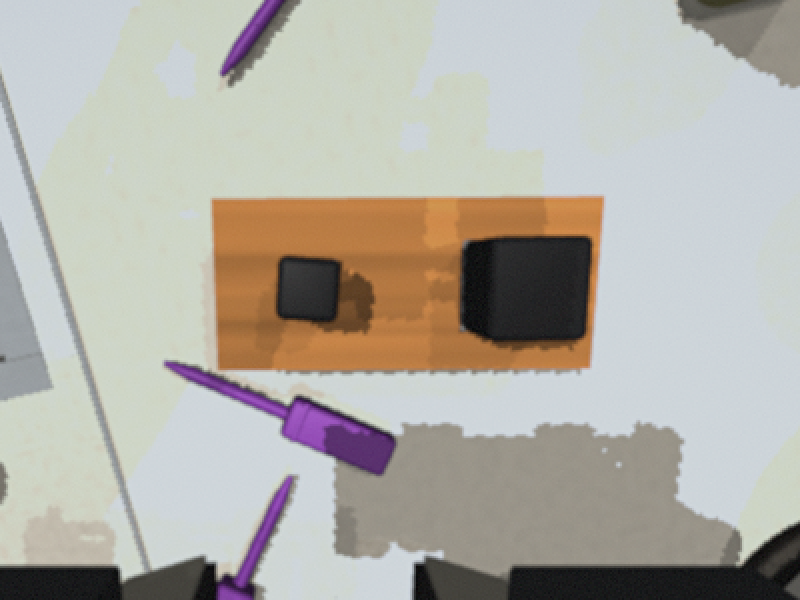

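The close view shows the slim handle top centred at (309,289) in the crop, turned about 3° clockwise in the picture, and the thick one at (527,289). The decoys lie flat, clear of the grasp.

```bash
python3 - <<'E'
from h import *
uv=(160+309/2-.25,289/2-.25); a=atz('w4',uv,150); print(a)
print(tri(('w4',uv),('s1',(438.3,254.3)),('t1',(459.7,231.5))),tri(('w4',uv),('s1',(438.3,254.3))))
x,y=a[:2]
plan([(x,y,175,-.28,3),(x,y,106,-.28,3)])
E
```

```text
[ 513.329 -328.566  150.   ]
[ 514.71  -328.197  152.346] [ 513.323 -328.393  151.067]
-> (np.float64(513.3293442021951), np.float64(-328.5660907686824), 175, -0.28, 3) spin 0.0103
[[0.1035, -0.0114, 0.1669], [0.1033, -0.013, 0.1669], [0.1031, -0.0147, 0.1669]]
-> (np.float64(513.3293442021951), np.float64(-328.5660907686824), 106, -0.28, 3) spin -0.0
[[0.0, -0.0, 0.115]]
```

>>> servo_tool([
  [0.078, -0.009, 0.125],
  [0.078, -0.01, 0.125],
  [0.078, -0.01, 0.125],
  [0.078, -0.011, 0.125],
  [0, 0, 0],
  [0, 0, 0],
  [0, 0, 0],
  [0, 0, 0],
], spin=[0.008, 0.008, 0.008, 0.008, 0, 0, 0, 0])

```text
time: 10.45
tool_pos: [516.4, -323.5, 177.3]
tcp_rot: [3.141, -0.002, -0.276]
contact_force: [-0.6, -0.0, 0.2]
grip_width: 41.3
finger_force: 0.0
```

```bash
python3 - <<'E'
from h import *
o=monitor.get_obs(); print(o['time'],o['tool_pos'],o['tcp_rot'],o['dq'])
plan([(513.3,-328.5,106,-.28,4)])
E
```

```text
10.45 [ 516.407 -323.532  177.258] [ 3.141 -0.002 -0.276] [ 0.002  0.005  0.002  0.001 -0.003 -0.   ]
-> (513.3, -328.5, 106, -0.28, 4) spin 0.0007
[[-0.002, 0.007, 0.0891], [-0.002, 0.007, 0.0891], [-0.002, 0.007, 0.0891], [-0.002, 0.007, 0.0891]]
```

>>> servo_tool([
  [-0.004, 0.014, 0.03],
  [-0.004, 0.014, 0.06],
  [0, 0, 0.09],
  [0, 0, 0.09],
  [0, 0, 0.087],
  [0, 0, 0],
  [0, 0, 0],
  [0, 0, 0],
], spin=[0, 0, 0, 0, 0, 0, 0, 0])

```text
time: 11.45
tool_pos: [513.7, -328.5, 105.5]
tcp_rot: [3.141, -0.001, -0.276]
contact_force: [0.1, 0.0, -0.0]
grip_width: 41.2
finger_force: 0.0
```

>>> servo_tool([
  [0, 0, 0],
  [0, 0, 0],
  [0, 0, 0],
  [0, 0, 0],
  [0, 0, 0],
  [0, 0, 0],
  [0, 0, 0],
  [0, 0, 0],
], spin=[0, 0, 0, 0, 0, 0, 0, 0], hand=-1)

```text
time: 12.45
tool_pos: [513.4, -328.3, 104.9]
tcp_rot: [3.141, -0.0, -0.276]
contact_force: [-1.2, 0.9, 4.9]
grip_width: 21.8
finger_force: 29.8
```

Gripped at 21.8 mm with 30 N. Now lift and carry.

```bash
python3 - <<'E'
from h import *
x=dk(-45,85,290)
plan([(513.4,-328.3,290,-.276,5),(565,-140,300,-.18,4),(580,50,300,-.03,4),(*x,.37,8)])
E
```

```text
-> (513.4, -328.3, 290, -0.276, 5) spin 0.0001
[[-0.0, 0.0001, -0.1851]]
-> (565, -140, 300, -0.18, 4) spin -0.0153
[[-0.0021, -0.244, -0.0125], [0.0038, -0.244, -0.0125], [0.0096, -0.2439, -0.0125], [0.0155, -0.2436, -0.0125]]
-> (580, 50, 300, -0.03, 4) spin -0.0239
[[-0.0241, -0.237, -0.0], [-0.0152, -0.2378, -0.0], [-0.0062, -0.2382, -0.0], [0.0027, -0.2382, -0.0]]
-> (np.float64(463.6), np.float64(424.3), np.float64(290.0), 0.37, 8) spin -0.0318
[[-0.0797, -0.2317, 0.0063], [-0.0681, -0.2353, 0.0063], [-0.0562, -0.2385, 0.0063], [-0.0442, -0.241, 0.0063], [-0.0321, -0.2429, 0.0063], [-0.0199, -0.2442, 0.0063], [-0.0077, -0.2449, 0.0063], [0.0045, -0.2449, 0.0063]]
```

>>> servo_tool([
  [0, 0, -0.1],
  [0, 0, -0.185],
  [0, 0, -0.185],
  [0, 0, -0.185],
  [0, 0, -0.185],
  [0, 0, -0.085],
  [-0.002, -0.244, -0.0125],
  [0.004, -0.244, -0.0125],
], spin=[0, 0, 0, 0, 0, 0, -0.015, -0.015])

```text
time: 13.45
tool_pos: [539.2, -233.4, 294.1]
tcp_rot: [-3.141, 0.001, -0.229]
contact_force: [0.9, 0.8, -0.7]
grip_width: 22.0
finger_force: 29.8
```

>>> servo_tool([
  [0.01, -0.244, -0.0125],
  [0.0155, -0.2435, -0.0125],
  [-0.024, -0.237, 0],
  [-0.015, -0.238, 0],
  [-0.006, -0.238, 0],
  [0.003, -0.238, 0],
  [-0.08, -0.232, 0.006],
  [-0.068, -0.235, 0.006],
], spin=[-0.015, -0.015, -0.024, -0.024, -0.024, -0.024, -0.032, -0.032])

```text
time: 14.45
tool_pos: [550.8, 145.1, 296.3]
tcp_rot: [3.142, 0.001, 0.072]
contact_force: [0.5, -0.6, -0.5]
grip_width: 21.9
finger_force: 29.8
```

>>> servo_tool([
  [-0.056, -0.2385, 0.006],
  [-0.044, -0.241, 0.006],
  [-0.032, -0.243, 0.006],
  [-0.02, -0.244, 0.006],
  [-0.008, -0.245, 0.006],
  [0.0045, -0.245, 0.006],
  [0, 0, 0],
  [0, 0, 0],
], spin=[-0.032, -0.032, -0.032, -0.032, -0.032, -0.032, 0, 0])

```text
time: 15.45
tool_pos: [463.9, 423.9, 289.3]
tcp_rot: [3.141, 0.001, 0.372]
contact_force: [-0.9, 0.7, -0.5]
grip_width: 22.0
finger_force: 29.8
```

>>> servo_tool([
  [0, 0, 0.05],
  [0, 0, 0.1],
  [0, 0, 0.1],
  [0, 0, 0.1],
  [0, 0, 0.05],
  [0, 0, 0],
  [0, 0, 0],
  [0, 0, 0],
], spin=[0, 0, 0, 0, 0, 0, 0, 0])

```text
time: 16.45
tool_pos: [464.3, 424.5, 211.0]
tcp_rot: [-3.141, -0.002, 0.372]
contact_force: [0.2, -0.3, -0.6]
grip_width: 21.6
finger_force: 29.8
```

```bash
python3 - <<'E'
from h import *
o=monitor.get_obs(); print(o['time'],o['tool_pos'],o['tcp_rot'],o['grip_width'],o['finger_force'],o['dq'],indock(o['tool_pos']))
shot('wrist','w5'); shot('scene','s5'); shot('top','t5')
print(proj('s5',[dk(-45,85,95),o['tool_pos']]),proj('t5',[dk(-45,85,95),o['tool_pos']]))
for n in 'st':
    f=n+'5'; u,v=proj(f,[dk(-45,85,150)])[0].astype(int); c=cv2.imread(f'pics/{f}.png')[v-55:v+45,u-50:u+50]; globals()[n]=cv2.resize(c,(400,400),interpolation=3); print(f,u-50,v-55)
cv2.imwrite('pics/c7.png',np.hstack([s,t]))
plan([(*dk(-45,85,190),.37,1)])
E
```

```text
16.45 [464.272 424.492 210.955] [-3.141 -0.002  0.372] 21.599748587386905 29.828102588653564 [ 0.003  0.001  0.005 -0.002 -0.    -0.001] [-44.302  84.962]
[[163.336 217.669]
 [158.315 178.221]] [[167.44  261.77 ]
 [157.163 235.09 ]]
s5 110 144
t5 112 194
-> (np.float64(463.6), np.float64(424.3), np.float64(190.0), 0.37, 1) spin 0.0011
[[-0.0021, -0.0001, 0.1027]]
```

>>> servo_tool([
  [-0.005, 0, 0.04],
  [0, 0, 0.04],
  [0, 0, 0.04],
  [0, 0, 0.03],
  [0, 0, 0.03],
  [0, 0, 0.03],
  [0, 0, 0.02],
  [0, 0, 0],
], spin=[0, 0, 0, 0, 0, 0, 0, 0])

```text
time: 17.6
tool_pos: [462.9, 423.8, 163.7]
tcp_rot: [3.141, 0.001, 0.372]
contact_force: [1.0, 0.1, -0.7]
grip_width: 22.0
finger_force: 29.8
```

```bash
python3 - <<'E'
from h import *
o=monitor.get_obs(); print(o['time'],o['tool_pos'],o['tcp_rot'],o['grip_width'],o['contact_force'],o['moment'],indock(o['tool_pos']))
E
```

```text
17.6 [462.884 423.834 163.716] [3.141 0.001 0.372] 21.993443195696884 [ 0.958  0.082 -0.739] [-0.015 -0.008  0.001] [-45.835  84.851]
```

>>> servo_tool([
  [0, 0, 0.03],
  [0, 0, 0.035],
  [0, 0, 0.035],
  [0, 0, 0.035],
  [0, 0, 0.035],
  [0, 0, 0.035],
  [0, 0, 0.025],
  [0, 0, 0],
], spin=[0, 0, 0, 0, 0, 0, 0, 0])

```text
time: 18.6
tool_pos: [462.8, 423.8, 117.6]
tcp_rot: [3.141, 0.001, 0.372]
contact_force: [0.2, -0.3, -0.8]
grip_width: 22.0
finger_force: 29.8
```

>>> servo_tool([
  [0, 0, 0.015],
  [0, 0, 0.01],
  [0, 0, 0.01],
  [0, 0, 0.005],
  [0, 0, 0.005],
  [0, 0, 0.0],
  [0, 0, 0],
  [0, 0, 0],
], spin=[0, 0, 0, 0, 0, 0, 0, 0])

```text
time: 19.6
tool_pos: [463.0, 423.9, 110.0]
tcp_rot: [3.142, -0.0, 0.372]
contact_force: [-2.5, -2.0, 5.5]
grip_width: 22.1
finger_force: 29.8
```

>>> servo_tool([
  [0, 0, 0.005],
  [0, 0, 0.005],
  [0, 0, 0.005],
  [0, 0, 0.0],
  [0, 0, 0],
  [0, 0, 0.0],
  [0, 0, 0],
  [0, 0, 0],
], spin=[0, 0, 0, 0, 0, 0, 0, 0])

```text
time: 20.6
tool_pos: [463.1, 424.0, 109.9]
tcp_rot: [-3.141, -0.002, 0.372]
contact_force: [-8.2, -4.9, 21.5]
grip_width: 22.2
finger_force: 29.9
```

Fully seated: the probe resists with 21 N at the flush height. Release and rise.

>>> servo_tool([
  [0, 0, -0.01],
  [0, 0, 0],
  [0, 0, 0],
  [0, 0, -0.05],
  [0, 0, -0.12],
  [0, 0, -0.12],
  [0, 0, -0.12],
  [0, 0, 0],
], spin=[0, 0, 0, 0, 0, 0, 0, 0], hand=-0.1)

```text
time: 21.6
tool_pos: [464.0, 424.7, 192.4]
tcp_rot: [-3.14, -0.005, 0.372]
contact_force: [-0.5, 0.4, -0.2]
grip_width: 41.7
finger_force: 0.0
```

```bash
python3 - <<'E'
from h import *
o=monitor.get_obs(); print(o['time'],o['tool_pos'],o['grip_width'],indock(o['tool_pos']))
plan([(*dk(-80,-80,250),.37,4)])
E
```

```text
21.6 [463.976 424.663 192.446] 41.65152544392726 [-44.517  85.229]
-> (np.float64(490.6), np.float64(257.8), np.float64(250.0), 0.37, 4) spin 0.0003
[[-0.0447, 0.2064, -0.0719]]
```

>>> servo_tool([
  [-0.07, 0.106, -0.08],
  [-0.07, 0.106, -0.08],
  [-0.07, 0.106, -0.08],
  [-0.07, 0.106, -0.08],
  [0, 0, 0],
  [0, 0, 0],
  [0, 0, 0],
  [0, 0, 0],
], spin=[0, 0, 0, 0, 0, 0, 0, 0], hand=0.3)

```text
time: 22.6
tool_pos: [441.4, 325.0, 253.2]
tcp_rot: [3.141, 0.001, 0.372]
contact_force: [0.2, -0.2, 0.8]
grip_width: 60.0
finger_force: 0.0
```

```bash
python3 - <<'E'
from h import *
o=monitor.get_obs(); print(o['time'],o['tool_pos'],o['grip_width'],indock(o['tool_pos']),o['dq'])
shot('wrist','w6')
cv2.imwrite('pics/w6v.png',cv2.resize(cv2.imread('pics/w6.png')[0:260,140:480],(785,600),interpolation=3))
print(proj('w6',[dk(-45,85,155),dk(-45,85,95),dk(-45,-80,157)]),'crop=(u-140)*2.31')
plan([(*dk(-45,-80,185),.37,4),(*dk(-45,-80,121),.37,3)])
E
```

```text
22.6 [441.44  325.037 253.215] 60.006283147397 [-101.553    0.494] [-0.001 -0.007 -0.001  0.     0.002 -0.002]
[[183.252 152.894]
 [208.427 148.766]
 [447.757 153.691]] crop=(u-140)*2.31
-> (np.float64(523.3), np.float64(270.4), np.float64(185.0), 0.37, 4) spin 0.0003
[[0.0705, 0.1007, 0.0855]]
-> (np.float64(523.3), np.float64(270.4), np.float64(121.0), 0.37, 3) spin -0.0
[[0.0, 0.0, 0.1067]]
```

View pics/w6v.png

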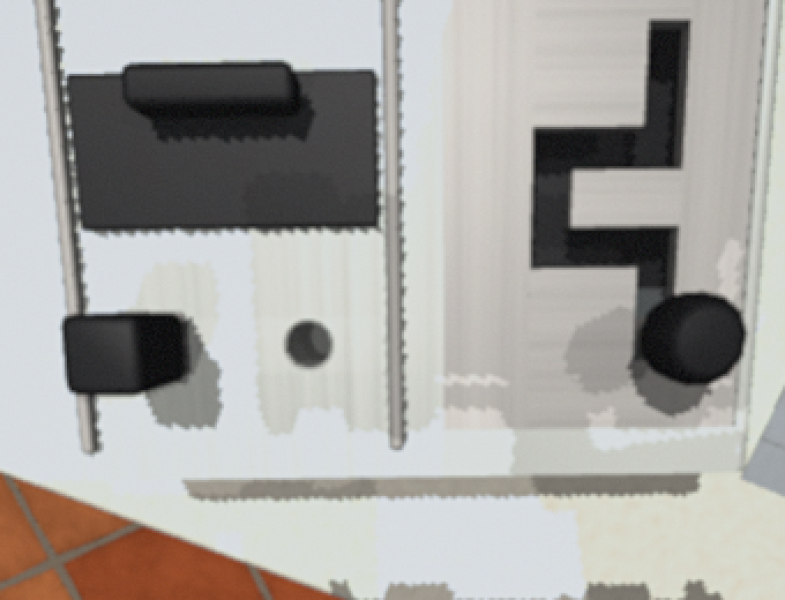

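The probe is seated, with its top at (101,353), exactly where a flush handle should appear. The shutter is still back, and the knob is at about (710,339). I've now viewed all 10 pictures, so I'll work from code and forces from here.

```bash
python3 - <<'E'
from h import *
for uv in [(710,339),(708,339),(712,341)]: print(indock(atz('w6',(140+uv[0]/2.309-.28,uv[1]/2.309-.28),157)))
plan([(*dk(-41.5,-80,185),.37,4),(*dk(-41.5,-80,121),.37,3)])
E
```

```text
[-40.656 -79.332]
[-40.658 -78.795]
[-41.177 -79.914]
-> (np.float64(526.5), np.float64(271.7), np.float64(185.0), 0.37, 4) spin 0.0003
[[0.0748, 0.1007, 0.0855]]
-> (np.float64(526.5), np.float64(271.7), np.float64(121.0), 0.37, 3) spin -0.0
[[0.0, 0.0, 0.1067]]
```

>>> servo_tool([
  [0.075, 0.1, 0.085],
  [0.075, 0.1, 0.085],
  [0.075, 0.1, 0.085],
  [0.075, 0.1, 0.085],
  [0, 0, 0.05],
  [0, 0, 0.11],
  [0, 0, 0.11],
  [0, 0, 0.05],
], spin=[0, 0, 0, 0, 0, 0, 0, 0])

```text
time: 23.65
tool_pos: [525.7, 272.0, 120.8]
tcp_rot: [-3.141, 0.002, 0.372]
contact_force: [-0.4, -0.3, -0.4]
grip_width: 59.8
finger_force: 0.0
```

>>> servo_tool([
  [0, 0, 0],
  [0, 0, 0],
  [0, 0, 0],
  [0, 0, 0],
  [0, 0, 0],
  [0, 0, 0],
  [0, 0, 0],
  [0, 0, 0],
], spin=[0, 0, 0, 0, 0, 0, 0, 0], hand=-1)

```text
time: 24.65
tool_pos: [526.9, 271.9, 122.7]
tcp_rot: [3.141, -0.001, 0.372]
contact_force: [-0.4, -2.0, 4.9]
grip_width: 24.8
finger_force: 30.0
```

```bash
python3 - <<'E'
from h import *
o=monitor.get_obs(); print(o['time'],o['tool_pos'],o['grip_width'],indock(o['tool_pos']),o['contact_force'])
E
```

```text
24.65 [526.94  271.863 122.66 ] 24.834063516289905 [-41.069 -80.   ] [-0.445 -1.95   4.855]
```

>>> servo_tool([
  [0.02, 0, 0],
  [0.03, 0, 0],
  [0.03, 0, 0],
  [0.03, 0, 0],
  [0.02, 0, 0],
  [0.01, 0, 0],
  [0, 0, 0],
  [0, 0, 0],
], spin=[0, 0, 0, 0, 0, 0, 0, 0])

```text
time: 25.65
tool_pos: [553.0, 282.3, 122.7]
tcp_rot: [-3.141, -0.001, 0.372]
contact_force: [0.1, -0.1, 5.1]
grip_width: 25.1
finger_force: 30.0
```

```bash
cat > st.py <<'E'
from h import *
o=monitor.get_obs(); f=o['contact_force']; c,s=np.cos(.37),np.sin(.37)
print(o['time'],indock(o['tool_pos']),o['tool_pos'][2],o['grip_width'],'F dock',c*f[0]+s*f[1],-s*f[0]+c*f[1],f[2])
E
python3 st.py
```

```text
25.65 [-12.973 -79.671] 122.67947643017845 25.102568481551682 F dock -0.0034686893458981613 -0.15607885697529225 5.110102118481189
```

>>> servo_tool([
  [0.005, 0, 0],
  [0.005, 0, 0],
  [0.005, 0, 0],
  [0, 0, 0],
  [0, 0, 0],
  [0, 0, 0],
  [0, 0, 0],
  [0, 0, 0],
], spin=[0, 0, 0, 0, 0, 0, 0, 0])

```text
time: 26.65
tool_pos: [554.4, 282.9, 122.6]
tcp_rot: [-3.141, 0.002, 0.372]
contact_force: [-5.7, -2.0, 8.2]
grip_width: 25.0
finger_force: 30.0
```

```bash
python3 st.py
```

```text
26.65 [-11.483 -79.646] 122.63440538399102 25.04824682853973 F dock -6.061976679662228 0.21587282859117307 8.182045899383834
```

>>> servo_tool([
  [-0.016, 0, 0],
  [0, -0.02, 0],
  [0, -0.03, 0],
  [0, -0.04, 0],
  [0, -0.04, 0],
  [0, -0.03, 0],
  [0, -0.02, 0],
  [0, 0, 0],
], spin=[0, 0, 0, 0, 0, 0, 0, 0])

```text
time: 27.65
tool_pos: [539.4, 315.8, 122.5]
tcp_rot: [3.141, -0.0, 0.372]
contact_force: [-0.6, 0.1, 6.1]
grip_width: 25.0
finger_force: 30.0
```

```bash
python3 st.py
```

```text
27.65 [-13.581 -43.495] 122.53101060564158 25.03933723552994 F dock -0.49878514419711384 0.2532412716017064 6.108735582583006
```

>>> servo_tool([
  [0.02, 0.006, 0],
  [0.03, 0, 0],
  [0.04, 0, 0],
  [0.03, 0, 0],
  [0.025, 0, 0],
  [0.01, 0, 0],
  [0, 0, 0],
  [0, 0, 0],
], spin=[0, 0, 0, 0, 0, 0, 0, 0])

```text
time: 28.65
tool_pos: [568.8, 326.1, 122.6]
tcp_rot: [-3.141, -0.001, 0.372]
contact_force: [-0.4, 0.3, 5.6]
grip_width: 24.8
finger_force: 30.0
```

```bash
python3 st.py
```

```text
28.65 [ 17.565 -44.572] 122.60570898185247 24.83485568477827 F dock -0.23142666063196402 0.3756482803244972 5.592467245731972
```

>>> servo_tool([
  [-0.003, 0.02, 0],
  [0, 0.03, 0],
  [0, 0.04, 0],
  [0, 0.04, 0],
  [0, 0.03, 0],
  [0, 0.015, 0],
  [0, 0, 0],
  [0, 0, 0],
], spin=[0, 0, 0, 0, 0, 0, 0, 0])

```text
time: 29.65
tool_pos: [581.6, 293.0, 122.7]
tcp_rot: [3.141, -0.002, 0.372]
contact_force: [2.3, 0.3, 5.2]
grip_width: 25.0
finger_force: 30.0
```

```bash
python3 st.py
```

```text
29.65 [ 17.478 -80.073] 122.66697125566786 25.005771315621406 F dock 2.276727991062819 -0.5517344570658256 5.226701510587935
```

>>> servo_tool([
  [0.02, 0, 0],
  [0.03, 0, 0],
  [0.04, 0, 0],
  [0.03, 0, 0],
  [0.025, 0, 0],
  [0.015, 0, 0],
  [0, 0, 0],
  [0, 0, 0],
], spin=[0, 0, 0, 0, 0, 0, 0, 0])

```text
time: 30.65
tool_pos: [610.2, 304.5, 122.6]
tcp_rot: [-3.142, 0.001, 0.372]
contact_force: [-2.9, -0.8, 6.9]
grip_width: 24.9
finger_force: 30.0
```

```bash
python3 st.py
```

```text
30.65 [ 48.346 -79.691] 122.63948366077639 24.869044873953076 F dock -3.0013921590433874 0.28549447619448165 6.897882147162953
```

At the end stop, 3 N against the wall. Release and rise.

>>> servo_tool([
  [-0.003, 0, 0],
  [0, 0, 0],
  [0, 0, 0],
  [0, 0, 0],
  [0, 0, -0.1],
  [0, 0, -0.2],
  [0, 0, -0.2],
  [0, 0, -0.1],
], spin=[0, 0, 0, 0, 0, 0, 0, 0], hand=0.3)

```text
time: 31.65
tool_pos: [610.8, 304.4, 245.0]
tcp_rot: [3.141, -0.004, 0.372]
contact_force: [0.3, -0.2, 0.4]
grip_width: 59.8
finger_force: 0.0
```

>>> servo_tool([
  [-0.2, -0.1, -0.05],
  [-0.2, -0.1, -0.05],
  [-0.2, -0.1, -0.05],
  [-0.15, -0.1, 0],
  [0, 0, 0],
  [0, 0, 0],
  [0, 0, 0],
  [0, 0, 0],
], spin=[0, 0, 0, 0, 0, 0, 0, 0])

```text
time: 32.65
tool_pos: [442.0, 324.0, 271.6]
tcp_rot: [3.141, 0.001, 0.371]
contact_force: [-0.5, 0.0, 0.1]
grip_width: 59.8
finger_force: 0.0
```

```bash
python3 st.py; python3 - <<'E'
from h import *
shot('wrist','w7')
g=cv2.cvtColor(cv2.imread('pics/w7.png'),cv2.COLOR_BGR2GRAY)
print('pred',proj('w7',[dk(45,-80,157),dk(45,-80,138),dk(-45,85,155),dk(-45,85,95),dk(-9,60,99.5)]))
n,l,st,c=cv2.connectedComponentsWithStats((g<70).astype(np.uint8))
for i in range(1,n):
    if st[i,4]>80 and st[i,1]<270: print(st[i],c[i].round(1))
E
```

```text
32.65 [-101.402   -0.725] 271.59571611364436 59.79820178196488 F dock -0.4476472328606234 0.186320747518805 0.1431497712143472
pred [[448.473   1.25 ]
 [439.288  10.345]
 [190.204 151.987]
 [212.769 148.296]
 [240.214 101.376]]
[ 366    0   96  154 4315] [409.6  68.3]
[ 176   35  127   67 7355] [236.1  69.4]
[616  84  24  92 990] [629.4 121. ]
[ 176  136   50   34 1458] [199.6 151.8]
[266 140  15  15 128] [271.9 148.1]
[    0   268   640   212 90503] [337.2 377.5]
```

```bash
python3 - <<'E'
from h import *
g=cv2.cvtColor(cv2.imread('pics/w7.png'),cv2.COLOR_BGR2GRAY)
for u in (440,448,456): print(u,[v for v in range(0,60) if g[v,u]<70][-1:])
for x in (45,46.5,40): print(x,proj('w7',[dk(x-11,-80,157),dk(x-13,-80,138)])[:,1])
shot('scene','s7'); a=cv2.imread('pics/s1.png'); b=cv2.imread('pics/s7.png')
print('stand region diff, thick', cv2.absdiff(a,b)[255:300,455:485].mean(), 'slim',cv2.absdiff(a,b)[252:280,430:444].mean())
E
```

```text
440 [28]
448 [22]
456 [14]
45 [21.29  32.107]
46.5 [18.556 29.643]
40 [30.105 40.402]
stand region diff, thick 1.0548148148148149 slim 117.42942176870748
```

```bash
python3 -c "
from plant import workorder; print(workorder.close_job())"
```

```text
the job is handed in; nothing more can be done
None
```

I handed the job in at about 33 s: the shutter is fully back, the slim probe is seated flush in the narrower opening, the lever is released at the end of the rear slot, and the thick probe is still in the stand. The purple decoys toppled early in the run, before any grasp and without contact that I saw; one seems to lie in the sink.

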